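# Hold a bronze slide flush on the inclined dial comparator

### The job

Check the sole of the yellow bronze T-shaped slide on the inclined comparator: pick it up by its web, work one short end of its sole into the slot under the lip at the foot of the sloping stage until it is fully home against the stop, and tilt the slide to the slope so that the sole lies flush on the stage face between the two side cheeks, with both dial plungers pushed in. The plungers are sprung and lift the slide, so the job finishes while the gripper is still gripping the slide and pressing it down, still and flush, ready for the dials to be read. Press without forcing, do not shift the clamped comparator or its tilt, and leave the other things on the bench where they are.

Things in the scene. Friction and masses are not known exactly. Their poses are not given: they have to be found in the camera images.
- slide_center (a point): centre of the loose yellow bronze T-shaped slide (0.3 kg), 31 mm above its underside. Sole 100 mm (own x) x 62 mm (own y) x 8 mm thick; upright web on it, centred, 12 mm thick (own y), 62 mm long (own x), 8 to 62 mm above the underside: grip it across the 12 mm. Own z points up from the sole. Both short ends (own x = +-50 mm) are alike; either may go into the slot.
- slide: the same bronze slide; origin at the centre of the underside of its sole, axes as slide_center. It stands sole down on the bench at the start.
- stage_seat (a point): where slide_center lies when the slide is fully seated; turns with the stage's tilt. Own x points up the slope (away from the robot), own y left across it, own z out of the steel stage face, which lies 31 mm below this point along own z. Two side cheeks stand on the face from own x = -5 to +45 mm, 9 mm high, 66 mm apart (sole: 62 mm), upper edges bevelled.
- stage_slot (a point): middle of the slot at the foot of the slope, on the stage face at the end stop (stage_seat's own x = -50 mm, z = -31 mm); axes as stage_seat. A lip overhangs the face from own x = 0 to 12 mm, over the full width; the slot under it is 11.5 mm high, the lip's top 18.5 mm above the face. The slot is open at both sides; the cheeks guide sideways.
- stage_tilt (a joint): slope of the stage, rad: 0 level, growing as its far end rises; clamped (very stiff friction), anywhere from 0.14 to 0.34 at the start. The slope rises away from the robot, its foot nearest to it.
- plunger_left (a joint): left sprung plunger, m: 0 standing 4 mm out of the stage face, 0.004 when pushed level with it; it pushes back with 1.6 N at 0 and 3.2 N at 0.004. It stands 32 mm up the slope from stage_seat and 18 mm to the left; it drives the left dial's red needle.
- plunger_right (a joint): right sprung plunger, the same but 18 mm to the right
- stage_top_edge (a point): middle of the far, upper edge of the stage face, 123 mm up the slope from stage_seat, axes as stage_seat; shows whether the comparator or its tilt is shifted. Two dials, 47 mm across, rise 14 mm above the face between 73 and 121 mm up the slope from stage_seat.
- gauge_base: fixed green cast base of the comparator, 210 by 120 mm, 14 mm thick; origin under its centre on the bench; the stage's hinge pin is at own x = -85 mm, 36 mm up. A slotted steel clamping quadrant with a black knob stands on its left (+y) side, own y = 54 to 77 mm, up to 105 mm high.
- plug_gauge_0: bystander: plug gauge with dark handle, 112 x 27 x 24 mm, lying on the bench right of the work; origin under its centre
- plug_gauge_1: bystander: plug gauge with black handle, 112 x 27 x 24 mm, lying on the bench right of the work; origin under its centre
- screwdriver: bystander: red screwdriver, 22 x 188 x 20 mm, on the bench front right; origin under its centre
Not all that is in view belongs to the job. Leave any pink look-alike of the slide alone.

How it is judged (in metres and radians):
On the way, in this order (a step that is already met when the one before it is completed fails the run):
1. the slide is gripped and lifted clear of the bench (height (world z) of slide_center above 0.055 m and contact force between the fingers and slide above 1 N), for 0.2 s.
2. an end of the sole is under the lip, in the slot (x of slide_center in the frame of stage_seat between -0.012 and 0.007 m and y of slide_center in the frame of stage_seat between -0.006 and 0.006 m and angle between the z axis of slide and the z axis of stage_seat, either way round below 0.32 rad and angle between the x axis of slide and the x axis of stage_seat, either way round below 0.35 rad and z of stage_slot in the frame of slide between -0.006 and 0.006 m), for 0.1 s.
At the end, for the whole second after the job is handed in: Held for the last second: fingers grip the slide (over 2 N), it presses the stage (over 3 N) and rests; slide_center within 4 mm of stage_seat along and across, at most 1.5 mm above; sole within 0.03 rad of the face; both plungers in over 3 mm (x of slide_center in the frame of stage_seat between -0.004 and 0.004 m and y of slide_center in the frame of stage_seat between -0.004 and 0.004 m and z of slide_center in the frame of stage_seat between -0.0025 and 0.0015 m and angle between the z axis of slide and the z axis of stage_seat, either way round below 0.03 rad and value of joint each of plunger_left, plunger_right above 0.003 m and contact force between the fingers and slide above 2 N and contact force between slide and gauge_base above 3 N and linear speed of slide below 0.01 m/s); the arm keeps its last pose, push and grip.
It fails at once if the comparator or its clamped tilt is shifted (upper edge of the stage moved over 4 mm) (distance of stage_top_edge from where it was at the start of the episode above 0.004 m).
It fails at once if the slide is forced onto the comparator with more than 60 N (contact force between slide and gauge_base above 60 N).
It fails at once if a bystander is moved over 20 mm (distance of any of plug_gauge_0, plug_gauge_1, screwdriver from where it was at the start of the episode above 0.02 m).
It also fails if it takes over 38 s, if anything falls off the work surface, if the arm or the gripper's body presses on something with over 40 N, if the wrist force passes 120 N, or if a joint passes its speed limit or range.

### The arm

A 6-joint arm with a two-finger parallel gripper is mounted at the origin on a cart in front of the work surface, level with it; the furniture and walls round the work are solid. World frame = base frame: x ahead of the robot, y to its left, z up, the work surface at z = 0. Lengths are in mm, angles in rad, forces in N, time in s.
With the tool pointing down it reaches from about 375 to 925 mm from the base axis. Payload 5.7 kg.
Tool frame: the origin (TCP) lies at the centre of the arm's flange, where the gripper is bolted on; the fingertips stand 173 mm ahead of it and the grasp point (between the pads) lies 155 mm ahead of it; z points along the fingers, y is the line along which they close (so a half turn about z gives the same grasp; the last joint's range is limited). The gripper opens to 85 mm and grips with 20 to 120 N. Pads are 22 mm wide; open, the fingers measure 114 mm over their backs; the gripper's body (76 mm by 85 mm) begins 54 mm behind the grasp point. The pads swing forward as they close: fully open they stand 13 mm farther back than shut.
Start: joints at [-1.429, 0.359, 1.51, -0, 1.272, -0.115], TCP at [152.381, -580.315, 404.667] pointing down, gripper open.
Joint ranges: [-2.97, 2.97], [-1.01, 2.36], [0.21, 2.38], [-0.96, 4.11], [0.2, 2.71], [-2.98, 2.98]. Speed limits (rad/s): [2.39, 2.39, 3.14, 3.14, 3.14, 3.14].

### API

Orientations are given as a unit quaternion [x, y, z, w].
In Python, from station import env, cams gives the robot as it stands.
- The arm moves only by the tool send_rows, never from a script. Its arguments are lists of equal length, an entry for each row: "delta_pos": the shift along the tool's x, y, z in units of 50 mm (1.0 is 50 mm), a list of three; "rotation": the turn, a rotation vector about the tool's x, y, z in degrees, a list of three; "jaw": the closure in counts, from 0 (fully open) to 255 (shut). A call has 1 to 20 rows; each row shifts and turns the commanded pose from where the row before left it, along the tool's axes as they then stand; what a row does not reach is not made up. A row lasts 1/10 s, in which the tool goes at most 50 mm and 8.59 degrees, less where a joint would pass 70% of its speed; a pose out of reach is approached as far as the arm can. A call is refused whole if a number of a shift passes 1 or a number of a turn 8.59, either way. A call with a gripper value outside its range is refused whole. The fingers move at their own pace and stop on an object; the grip force is fixed at half the most. Time passes only in rows, so rows that do not move let the fingers close. It gives the time, the measured TCP pose, the force, the opening and the grip force at its end, in the units of the state.
- env.get_obs(): the state, without advancing time (a new reading comes with each control period).
- cams.snapshot(name): name is "scene" or "top" or "wrist"; returns the picture (420x560x3 uint8, blue, green, red); there is no depth.
- cams.get_calibration(name): a dict with "fx", "fy", "cx", "cy" (pixels), "rvec" (rotation vector, rad) and "tvec" (3), from world to camera coordinates, as OpenCV has them; the wrist camera has in their place "hand_eye" (4x4, takes a point from camera to tool coordinates, whose origin is the TCP and whose axes are the flange's). Camera axes: x right, y down, z forward; pixel columns grow to the right and rows downward; lengths in mm; the calibration is good to about 2 mm. A picture is of the moment at which its call begins: read the wrist's pose just before it. get_calibration takes no time and is no camera call.
- env.finish_job(): hands the job in; it is judged then, once.
The state is a dict: "time_s": time; "q": joint angles; "qvel": joint speeds; "effort": joint torques, N m; "ee_pos": TCP position; "tcp_rot": TCP orientation; "force": force on the tool from outside, world axes, zero at the start; "moment": the same for the moment, N m; "opening": finger opening in mm; "grip_force": force on a finger pad.
Only numpy, scipy, OpenCV 4.12 (cv2) and the standard library are available. Lean on these libraries where they do the work, as an engineer would, in place of code of your own. Each camera call takes 0.05 s, during which the arm holds its last target. There are 200 camera calls.

## Working session

There is one attempt and no reset: what is moved stays moved. The work goes in short steps, Python scripts to look and compute and a tool call to move; the robot and the scene stay as the last step left them, time stands still between calls to the robot, and variables do not carry over. Pictures are saved under pics/ and viewed, at most 10 in all, crops included, and the job is handed in when it is done.

Besides the shell and the picture viewer there is one more tool, called after "Emit:" as name(argument=value, ...) on one line, values as JSON. send_rows: Moves the arm, as the interface text tells. Its arguments: {"type":"object","properties":{"delta_pos":{"type":"array"},"rotation":{"type":"array"},"jaw":{"type":"array"}},"required":["delta_pos","rotation","jaw"]}

```bash
ls; mkdir -p pics
cat > h.py <<'E'
import numpy as np, cv2
from scipy.spatial.transform import Rotation as R
from station import env, cams
def cam(name, obs=None):
    c=cams.get_calibration(name); K=np.array([[c['fx'],0,c['cx']],[0,c['fy'],c['cy']],[0,0,1.]])
    if 'hand_eye' in c:
        T=np.eye(4); T[:3,:3]=R.from_quat(obs['tcp_rot']).as_matrix(); T[:3,3]=obs['ee_pos']
        W=T@np.array(c['hand_eye']); return K,W[:3,:3],W[:3,3]   # cam->world
    r=cv2.Rodrigues(np.array(c['rvec'],float))[0]; return K,r.T,-r.T@np.array(c['tvec'],float).ravel()
def ray(C,p):
    K,r,o=C; d=r@np.linalg.inv(K)@np.array([p[0],p[1],1.]); return o,d/np.linalg.norm(d)
def plane(C,p,z): o,d=ray(C,p); return o+d*(z-o[2])/d[2]
def proj(C,X):
    K,r,o=C; q=K@(r.T@(np.array(X,float)-o)); return q[:2]/q[2]
def tri(obsv):
    A=0;b=0
    for C,p in obsv:
        o,d=ray(C,p);P=np.eye(3)-np.outer(d,d);A=A+P;b=b+P@o
    X=np.linalg.solve(A,b); return X,[float(np.linalg.norm((np.eye(3)-np.outer(ray(C,p)[1],ray(C,p)[1]))@(X-C[2]))) for C,p in obsv]
E
python3 - <<'E'
from h import *
o=env.get_obs();print(o)
a=cams.snapshot('scene');b=cams.snapshot('top')
cv2.imwrite('pics/scene0.png',a);cv2.imwrite('pics/top0.png',b)
for n in('scene','top'): print(n,[x.round(3).tolist() for x in cam(n)])
print(cams.get_calibration('wrist'))
E
```

```text
pics
{'time_s': 0.0, 'q': array([-1.42910029e+00,  3.59469249e-01,  1.51146927e+00,  1.27638259e-05,
        1.27250438e+00, -1.15071572e-01]), 'qvel': array([ 8.62409489e-05, -1.07697641e-04, -2.33171985e-04, -9.69745303e-04,
       -1.13296599e-03, -1.84341687e-03]), 'effort': array([-1.33800877e-03, -5.27621090e+01, -2.78624403e+01, -2.23638795e-04,
        1.29384987e-02, -1.98110179e-06]), 'ee_pos': array([ 152.33034704, -579.9453346 ,  403.86056574]), 'tcp_rot': array([ 9.91769929e-01,  1.28029495e-01, -6.21733233e-06, -9.25126172e-04]), 'force': array([ 1.24675354,  0.45418259, -0.05214587]), 'moment': array([-0.01860297, -0.05019822, -0.04802791]), 'grip_force': 0.0, 'opening': 85.2231256364232}
scene [[[390.206, 0.0, 284.33], [0.0, 390.206, 210.803], [0.0, 0.0, 1.0]], [[-0.794, -0.263, 0.547], [-0.607, 0.375, -0.701], [-0.021, -0.889, -0.457]], [-69.256, 707.486, 610.258]]
top [[[544.509, 0.0, 278.417], [0.0, 544.509, 205.411], [0.0, 0.0, 1.0]], [[-0.014, -0.991, 0.136], [-1.0, 0.011, -0.018], [0.017, -0.136, -0.991]], [352.726, -87.514, 1633.728]]
{'fx': 361.16234802123756, 'fy': 361.16234802123756, 'cx': 279.36487820158743, 'cy': 207.62989450274503, 'hand_eye': array([[ 4.46956603e-04, -9.54503537e-01, -2.98199259e-01,
         7.57200344e+01],
       [ 9.99999630e-01,  2.07537539e-04,  8.34546418e-04,
         3.90568259e-01],
       [-7.34689967e-04, -2.98199522e-01,  9.54503277e-01,
         3.05308165e+01],
       [ 0.00000000e+00,  0.00000000e+00,  0.00000000e+00,
         1.00000000e+00]])}
```

View pics/scene0.png

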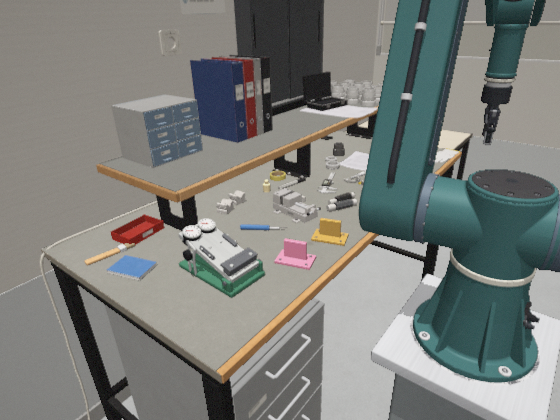

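View pics/top0.png

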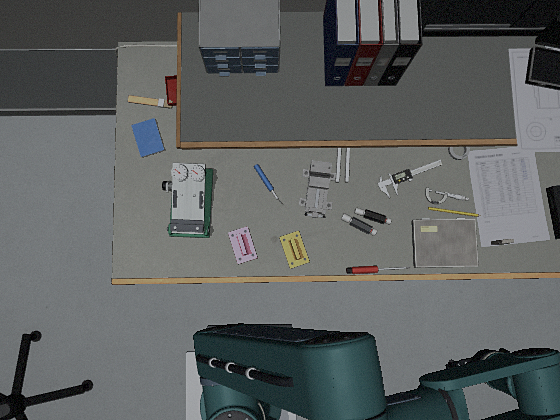

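Scene view: yellow T-slide at (330,232), pink look-alike at (295,253), comparator at (222,255). Top view: yellow at (295,249), pink at (242,245), comparator at (190,200). The yellow T fits the description; the other yellow bits (pencil, ring) do not.

Run:
```python
from h import *
a=cv2.imread('pics/scene0.png');b=cv2.imread('pics/top0.png')
Ct=cam('top');Cs=cam('scene')
hsv=cv2.cvtColor(b,cv2.COLOR_BGR2HSV)
m=cv2.inRange(hsv,(20,110,90),(35,255,255)); m[:225]=0;m[270:]=0;m[:,330:]=0;m[:,265]=0
c=max(cv2.findContours(m,0,2)[0],key=cv2.contourArea); r=cv2.minAreaRect(c);print(r)
bx=cv2.boxPoints(r); P=np.array([plane(Ct,p,8) for p in bx]);print(P.round(1).tolist(),P.mean(0),[np.linalg.norm(P[i]-P[i-1]).round(1) for i in range(4)])
# gross points of comparator / shelf
for n,p,z in(('base corner near right',(210,237),14),('dial L',(178,171),80),('dial R',(195,171),80),('shelf edge',(250,146),300),('lip',(190,226),60),('pink',(242,245),8)): print(n,plane(Ct,p,z).round(0))
hs=cv2.cvtColor(a,cv2.COLOR_BGR2HSV);m2=cv2.inRange(hs,(18,120,80),(35,255,255));m2[:215]=0;m2[246:]=0;m2[:,:310]=0;m2[:,352:]=0
ys,xs=np.nonzero(m2);print('scene yellow',xs.min(),xs.max(),ys.min(),ys.max(), 'slide proj',proj(Cs,P.mean(0)))
cr=np.hstack([cv2.resize(b[150:275,150:320],None,fx=3,fy=3,interpolation=2)[:375,:510],cv2.resize(a[205:280,270:360],(450//2*1,375//2))[:0].reshape(0,0,3) if 0 else cv2.resize(a[210:270,265:313+40],(288,375))[:, :288]])
cv2.imwrite('pics/crop0.png',cr)
```

```text
((298.0, 235.5), (3.0, 4.0), 90.0)
[[488.3, -169.2, 8.0], [488.2, -181.2, 8.0], [479.2, -181.0, 8.0], [479.4, -169.0, 8.0]] [ 483.77468703 -175.09807727    8.        ] [np.float64(9.0), np.float64(12.0), np.float64(9.0), np.float64(12.0)]
base corner near right [482.  87.  14.]
dial L [669. 173.  80.]
dial R [669. 124.  80.]
shelf edge [687. -43. 300.]
lip [511. 140.  60.]
pink [457.  -8.   8.]
scene yellow 311 347 219 245 slide proj [319.82365893 230.1239449 ]
```

View pics/crop0.png

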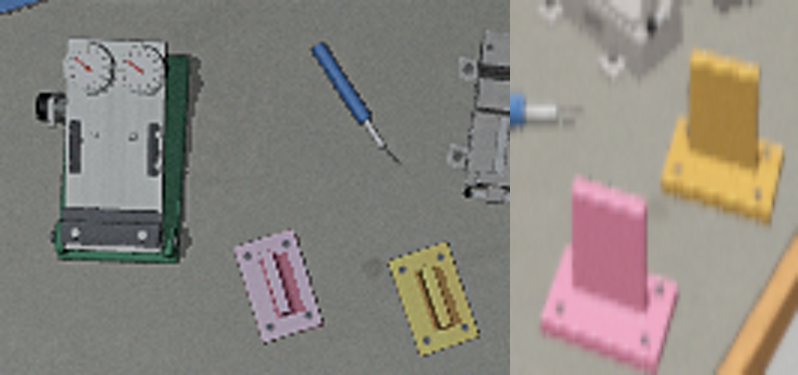

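Crop: yellow T-slide at right (434,299 in crop), pink beside it at (280,286); yellow is the one. Moving above it for close views.

Emit:
send_rows(delta_pos=[[0.6, -0.5, 0.16], [0.6, -0.5, 0.16], [0.6, -0.5, 0.16], [0.6, -0.5, 0.16], [0.6, -0.5, 0.16], [0.6, -0.5, 0.16], [0.6, -0.5, 0.16], [0.6, -0.5, 0.16], [0.6, -0.5, 0.16], [0.6, -0.5, 0.16], [0.6, -0.5, 0.16], [0.6, -0.5, 0.16], [0.6, -0.5, 0.16], [0, 0, 0], [0, 0, 0]], rotation=[[0, 0, 0], [0, 0, 0], [0, 0, 0], [0, 0, 0], [0, 0, 0], [0, 0, 0], [0, 0, 0], [0, 0, 0], [0, 0, 0], [0, 0, 0], [0, 0, 0], [0, 0, 0], [0, 0, 0], [0, 0, 0], [0, 0, 0]], jaw=[0, 0, 0, 0, 0, 0, 0, 0, 0, 0, 0, 0, 0, 0, 0])

```text
time_s: 1.6
ee_pos: [447.1, -166.2, 300.3]
tcp_rot: [0.992, 0.129, -0.001, -0.0]
force: [1.1, -0.9, -0.2]
opening: 85.5
grip_force: 0.0
```

```bash
cat >> h.py <<'E'
def shot(tag):
    o=env.get_obs(); im=cams.snapshot('wrist'); cv2.imwrite(f'pics/{tag}.png',im)
    np.savez(f'pics/{tag}.npz',ee_pos=o['ee_pos'],tcp_rot=o['tcp_rot']); return im,cam('wrist',o),o
def load(tag):
    return cv2.imread(f'pics/{tag}.png'),cam('wrist',np.load(f'pics/{tag}.npz'))
E
python3 - <<'E'
from h import *
im,C,o=shot('w1');print(o['ee_pos'],o['tcp_rot'],o['q'],o['force'])
E
```

```text
[ 447.0979358  -166.19153039  300.31977708] [ 9.91595987e-01  1.29371599e-01 -5.69907061e-04 -2.50451242e-04] [-5.00727390e-01  3.16043836e-01  1.89040149e+00 -3.31925071e-04
  9.36363335e-01  8.10795335e-01] [ 1.10494124 -0.86800619 -0.23354802]
```

View pics/w1.png

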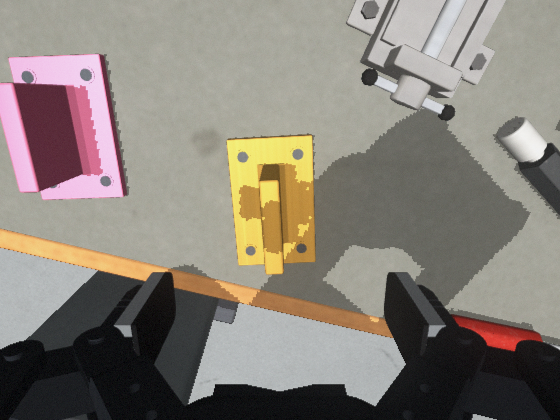

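Wrist view: yellow sole corners about (227,138),(313,134),(316,262),(239,265), web top from (270,180) to (274,273); pink at left, untouched. One shifted second view for heights.

Emit:
send_rows(delta_pos=[[0.0, 0.6, 0.0], [0.0, 0.6, 0.0], [0, 0, 0], [0, 0, 0]], rotation=[[0, 0, 0], [0, 0, 0], [0, 0, 0], [0, 0, 0]], jaw=[0, 0, 0, 0])

```text
time_s: 2.05
ee_pos: [461.5, -226.5, 300.8]
tcp_rot: [0.992, 0.126, -0.0, -0.0]
force: [0.0, -0.4, -0.5]
opening: 85.2
grip_force: 0.0
```

```bash
cat >> h.py <<'E'
def quad(im,box,lo,hi):
    x0,y0,x1,y1=box; m=np.zeros(im.shape[:2],np.uint8); m[y0:y1,x0:x1]=cv2.inRange(cv2.cvtColor(im,cv2.COLOR_BGR2HSV),lo,hi)[y0:y1,x0:x1]
    m=cv2.morphologyEx(m,cv2.MORPH_CLOSE,np.ones((5,5)));c=max(cv2.findContours(m,0,2)[0],key=cv2.contourArea)
    return m,c
E
python3 - <<'E'
from h import *
shot('w2')
for t in('w1','w2'):
    im,C=load(t); m,c=quad(im,(130,100,340,290),(20,140,60),(33,255,255))
    # sole: rows above web overhang; approx polygon
    print(t,cv2.boundingRect(c),cv2.contourArea(c),cv2.approxPolyDP(c,5,True)[:,0].tolist())
    # bright web top edge cols per row
    g=cv2.cvtColor(im,cv2.COLOR_BGR2HSV)
    ys,xs=np.nonzero(m); r=ys.max(); print('bottom',r,xs[ys>=r-4].min(),xs[ys>=r-4].max())
cv2.imwrite('pics/c2.png',np.hstack([cv2.resize(load(t)[0][115:290,x:x+130],None,fx=3,fy=3) for t,x in(('w1',205),('w2',125))]))
E
```

```text
w1 (230, 136, 83, 138) 4360.5 [[311, 136], [277, 137], [283, 144], [273, 159], [267, 149], [266, 158], [261, 153], [243, 166], [241, 177], [230, 174], [239, 264], [264, 263], [267, 273], [281, 272], [281, 259], [295, 242], [267, 252], [264, 217], [240, 216], [239, 188], [259, 188], [263, 208], [278, 201], [281, 174], [275, 166], [284, 163], [294, 166], [296, 181], [304, 180], [307, 190]]
bottom 273 266 281
w2 (144, 161, 93, 112) 3802.0 [[144, 161], [169, 271], [184, 271], [175, 209], [180, 200], [163, 173], [183, 163], [209, 164], [219, 235], [202, 242], [192, 262], [236, 259], [228, 173], [229, 192], [223, 193], [208, 163], [171, 163], [154, 176]]
bottom 272 169 184
```

View pics/c2.png

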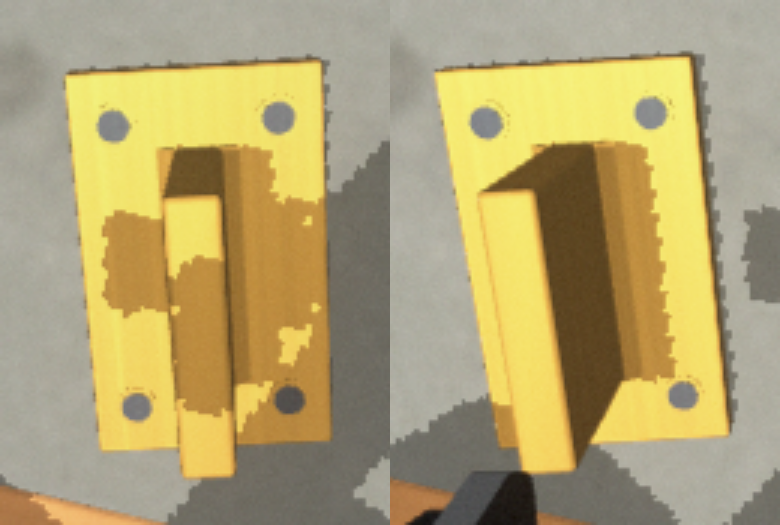

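Run:
```python
from h import *
A=lambda x,y:(205+x/3,115+y/3); B=lambda x,y:(125+(x-390)/3,115+y/3)
C1=load('w1')[1];C2=load('w2')[1]
X={}
for n,a,b in(('wfl',(164,196),(480,193)),('wfr',(220,196),(533,190)),('wnl',(181,478),(524,473)),('wnr',(235,476),(576,472)),('sfl',(67,73),(436,71)),('sfr',(321,61),(691,57)),('snr',(329,440),(729,437))):
    X[n],e=tri([(C1,A(*a)),(C2,B(*b))]); print(n,X[n].round(1),np.round(e,1))
wc=sum(X[k] for k in('wfl','wfr','wnl','wnr'))/4; d=X['wfl']+X['wfr']-X['wnl']-X['wnr']
print('web centre',wc,'yaw',np.degrees(np.arctan2(d[1],d[0])),'len',np.linalg.norm(d)/2,'w',np.linalg.norm(X['wfl']-X['wfr']))
print('sole c',(X['sfl']+X['snr'])/2, np.linalg.norm(X['sfl']-X['sfr']),np.linalg.norm(X['sfr']-X['snr']))
d=X['sfr']-X['snr'];print(np.degrees(np.arctan2(d[1],d[0])))
o=env.get_obs();r=R.from_quat(o['tcp_rot']).as_matrix()
print(o['ee_pos'],'toolx yaw',np.degrees(np.arctan2(r[1,0],r[0,0])), 'tool-frame offset to web centre',r.T@(wc-o['ee_pos']))
```

```text
wfl [ 470.1 -148.4   60.1] [0.2 0.2]
wfr [ 473.6 -159.    62. ] [0.1 0.1]
wnl [ 410.8 -166.9   59.8] [0. 0.]
wnr [ 414.7 -177.9   61.1] [0.1 0.1]
sfl [ 481.  -119.1    8.4] [0.1 0.1]
sfr [ 499.1 -177.1    6.1] [0.1 0.1]
snr [ 403.1 -207.8    5. ] [0.2 0.2]
web centre [ 442.29465946 -163.03600492   60.7627287 ] yaw 17.56902388524214 len 61.98492158214048 w 11.278388560990178
sole c [ 442.06170468 -163.42874792    6.69106969] 60.83333418030576 100.78667704904356
17.720927476140204
[ 461.24371635 -225.56711369  300.62154583] toolx yaw 14.582768100007113 tool-frame offset to web centre [ -2.4242568  -65.04765341 239.92578903]
```

Run:
```python
from h import *
Ct=cam('top');Cs=cam('scene')
for a,b in(((178,148),(104,170)),((178,145),(104,167))):
    print(tri([(Ct,a),(Cs,b)]))
for z in(250,300,350): print(proj(Cs,plane(Ct,(300,144),z)))
```

```text
(array([741.17808544, 218.71723806, 265.47427349]), [87.4713285258655, 87.47132852586559])
(array([746.86767512, 216.26563079, 270.83192197]), [85.6301896029561, 85.63018960295605])
[260.82947559 141.96667532]
[262.58058367 126.77790673]
[264.42979843 110.73817993]
```

Emit:
send_rows(delta_pos=[[0, 0, 0], [0, 0, 0], [0.18, -0.82, -0.06], [0.18, -0.82, -0.06], [0.18, -0.82, -0.06], [0.18, -0.82, -0.06], [0.18, -0.82, -0.06], [0.18, -0.82, -0.06], [0.18, -0.82, -0.06], [0.18, -0.82, -0.06], [0.18, -0.82, -0.06], [0, 0, 0], [0, 0, 0]], rotation=[[0, 0, 7.3], [0, 0, 7.3], [0, 0, 0], [0, 0, 0], [0, 0, 0], [0, 0, 0], [0, 0, 0], [0, 0, 0], [0, 0, 0], [0, 0, 0], [0, 0, 0], [0, 0, 0], [0, 0, 0]], jaw=[0, 0, 0, 0, 0, 0, 0, 0, 0, 0, 0, 0, 0])

```text
time_s: 3.4
ee_pos: [541.6, 145.1, 327.6]
tcp_rot: [1.0, 0.002, -0.001, 0.0]
force: [0.1, -0.4, -0.5]
opening: 85.0
grip_force: 0.0
```

Run:
```python
from h import *
im,C,o=shot('w3');print(o['ee_pos'],o['tcp_rot'],o['q'])
```

```text
[541.56655316 145.05912332 327.6217533 ] [ 9.99997286e-01  2.26949169e-03 -5.06186256e-04  1.47734324e-04] [ 1.38560379e-01  3.85017018e-01  1.68454749e+00 -1.76605693e-04
  1.07307128e+00  1.70490212e+00]
```

View pics/w3.png

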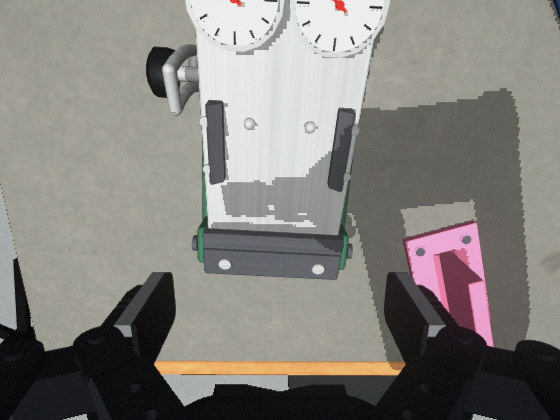

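Wrist view: stage with plungers at (249,124),(310,127), cheeks (216,142),(341,149), lip top far edge row ~232, near edge ~275 between cols 205–340, lip screws (224,265),(318,269), dials at top. Second place for triangulation.

Emit:
send_rows(delta_pos=[[0.0, 0.7, 0.0], [0.0, 0.7, 0.0], [0, 0, 0], [0, 0, 0]], rotation=[[0, 0, 0], [0, 0, 0], [0, 0, 0], [0, 0, 0]], jaw=[0, 0, 0, 0])

```text
time_s: 3.85
ee_pos: [542.0, 72.4, 327.6]
tcp_rot: [1.0, -0.001, -0.001, -0.0]
force: [0.4, 0.5, 0.4]
opening: 85.6
grip_force: 0.0
```

Run:
```python
from h import *
shot('w4')
a=load('w3')[0][85:285,190:365];b=load('w4')[0][85:285,90:265]
cv2.imwrite('pics/c34.png',np.hstack([cv2.resize(x,(394,450),interpolation=2) for x in(a,b)]))
```

```text
(no output)
```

View pics/c34.png

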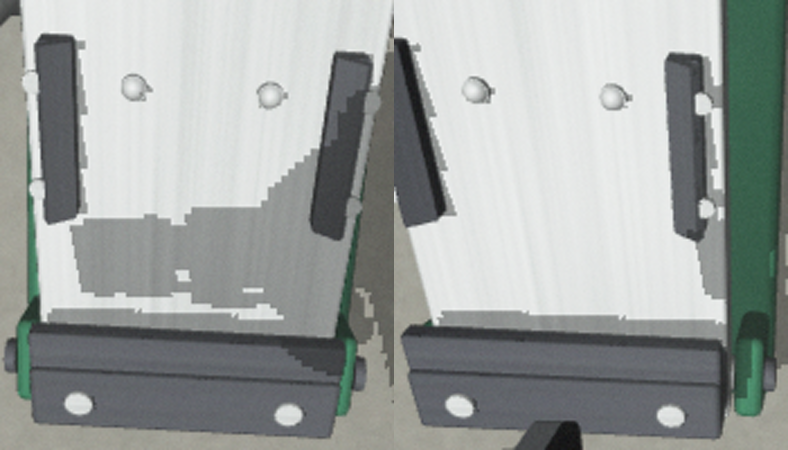

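Run:
```python
from h import *
A=lambda x,y:(190+x/2.2514,85+y/2.25); B=lambda x,y:(90+(x-394)/2.2514,85+y/2.25)
C1=load('w3')[1];C2=load('w4')[1]
print(np.load('pics/w4.npz')['ee_pos'])
X={}
for n,a,b in(('pL',(133,87),(475,90)),('pR',(270,96),(613,97)),('lfL',(34,324),(404,327)),('lfR',(345,347),(722,341)),('lmL',(32,367),(410,372)),('lmR',(345,379),(722,380)),('lnL',(33,419),(421,423)),('lnR',(335,437),(718,437)),('scL',(79,404),(460,406)),('scR',(288,414),(671,416)),('cRfi',(336,53),(667,54)),('cRfo',(373,58),(702,56)),('cRni',(311,230),(674,232)),('cRno',(340,240),(697,241)),('cLn',(46,222),(405,225)),('cLni',(77,215),(446,214)),('faceL',(41,318),(438,311))):
    X[n],e=tri([(C1,A(*a)),(C2,B(*b))]); print(n,X[n].round(1),np.round(e,1))
for a,b in(('pR','pL'),('lfR','lfL'),('lmR','lmL'),('scR','scL'),('lnR','lnL')):
    d=X[b]-X[a];print(a,b,'len',np.linalg.norm(d).round(1),'yaw',np.degrees(np.arctan2(-d[0],d[1])).round(2),'mid',((X[a]+X[b])/2).round(1))
for a,b in(('cRni','cRfi'),('cRno','cRfo')):
    d=X[b]-X[a];print(a,b,np.linalg.norm(d).round(1),'yaw',np.degrees(np.arctan2(d[1],d[0])).round(2),'tilt',np.arctan2(d[2],np.hypot(*d[:2])).round(3))
```

```text
[542.01800906  72.42619339 327.59135074]
pL [600.7 162.5  78.3] [0.1 0.1]
pR [598.7 126.4  78.1] [0.1 0.1]
lfL [533.2 192.8  75.8] [0. 0.]
lfR [525.7 101.2  71.3] [1. 1.]
lmL [517.9 194.9  72.7] [0.4 0.4]
lmR [515.5 101.2  74.5] [0. 0.]
lnL [498.4 196.6  68.2] [0.2 0.2]
lnR [496.3 103.2  74.5] [0.1 0.1]
scL [506.5 181.2  73.4] [0.1 0.1]
scR [502.7 117.5  72.3] [0.1 0.1]
cRfi [609.9 110.5  83.8] [0. 0.]
cRfo [609.2 101.4  85.6] [0.4 0.4]
cRni [560.9 113.3  73.2] [0.1 0.1]
cRno [559.7 105.9  79.1] [0. 0.]
cLn [563.7 187.7  76.1] [0. 0.]
cLni [564.  180.4  66.4] [0.5 0.5]
faceL [526.6 196.1  48.7] [1.5 1.5]
pR pL len 36.1 yaw -3.2 mid [599.7 144.5  78.2]
lfR lfL len 92.0 yaw -4.7 mid [529.4 147.   73.6]
lmR lmL len 93.7 yaw -1.42 mid [516.7 148.   73.6]
scR scL len 63.7 yaw -3.41 mid [504.6 149.4  72.8]
lnR lnL len 93.6 yaw -1.26 mid [497.4 149.9  71.3]
cRni cRfi 50.2 yaw -3.2 tilt 0.212
cRno cRfo 50.0 yaw -5.2 tilt 0.128
```

Emit:
send_rows(delta_pos=[[0.58, -0.28, 0.0], [0.58, -0.28, 0.0], [0, 0, 0], [0, 0, 0]], rotation=[[0, 0, 0], [0, 0, 0], [0, 0, 0], [0, 0, 0]], jaw=[0, 0, 0, 0])

```text
time_s: 4.3
ee_pos: [600.5, 103.0, 327.3]
tcp_rot: [1.0, 0.002, -0.001, -0.0]
force: [-0.1, 0.2, -0.3]
opening: 85.5
grip_force: 0.0
```

```bash
python3 -c "
from h import *
print(shot('w5')[2]['ee_pos'])"
```

```text
[600.45547498 103.035712   327.34359505]
```

Emit:
send_rows(delta_pos=[[0.0, -0.9, 0.0], [0.0, -0.9, 0.0], [0, 0, 0], [0, 0, 0]], rotation=[[0, 0, 0], [0, 0, 0], [0, 0, 0], [0, 0, 0]], jaw=[0, 0, 0, 0])

```text
time_s: 4.75
ee_pos: [599.2, 192.9, 327.5]
tcp_rot: [1.0, 0.002, -0.001, 0.0]
force: [0.2, -0.4, 1.0]
opening: 85.1
grip_force: 0.0
```

```bash
python3 -c "
from h import *
print(shot('w6')[2]['ee_pos'])
a=load('w5')[0][0:300,60:327];b=load('w6')[0][0:300,210:477]
cv2.imwrite('pics/c56.png',np.hstack([cv2.resize(x,(400,450),interpolation=2) for x in(a,b)]))"
```

```text
[599.1958162  192.89784983 327.53583723]
```

View pics/c56.png

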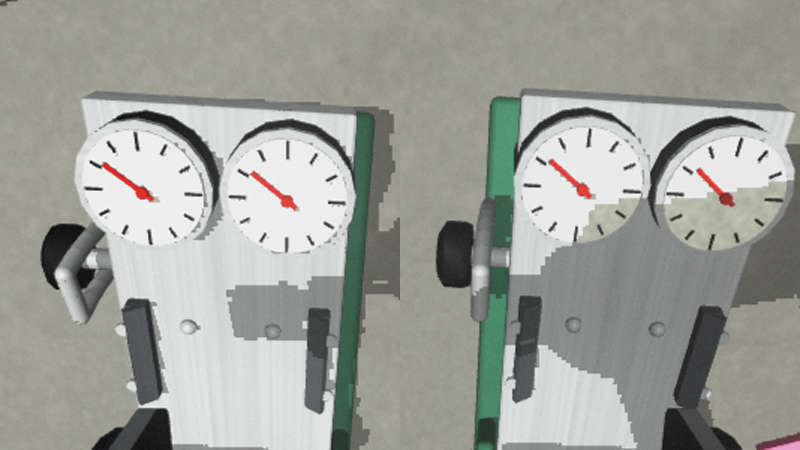

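Crops: hubs at (142,193),(288,202) / (583,190),(726,198); plungers (188,327),(273,331) / (573,325),(657,329); face's upper corners (84,100),(356,114) / (522,97),(792,113).

Run:
```python
from h import *
A=lambda x,y:(60+x/1.498,y/1.5); B=lambda x,y:(210+(x-400)/1.498,y/1.5)
A3=lambda x,y:(190+x/2.2514,85+y/2.25); B3=lambda x,y:(90+(x-394)/2.2514,85+y/2.25)
Cs=[load(t)[1] for t in('w3','w4','w5','w6')]
X={}
for n,o in dict(hL=[(2,A(142,193)),(3,B(583,190))],hR=[(2,A(288,202)),(3,B(726,198))],pL=[(0,A3(133,87)),(1,B3(475,90)),(2,A(188,327)),(3,B(573,325))],pR=[(0,A3(270,96)),(1,B3(613,97)),(2,A(273,331)),(3,B(657,329))],eL=[(2,A(84,100)),(3,B(522,97))],eR=[(2,A(356,114)),(3,B(792,113))]).items():
    X[n],e=tri([(Cs[i],p) for i,p in o]);print(n,X[n].round(1),np.round(e,1))
m=lambda a,b:(X[a]+X[b])/2
H,P,E=m('hL','hR'),m('pL','pR'),m('eL','eR'); L=np.array([529.4,147,73.6]);M=np.array([516.7,148,73.6])
pts=[(H,97,-17),(P,32,-27),(E,123,-31),(L,-38,-12.5),(M,-50,-12.5)]
for n,(a,b) in {'H-P':(0,1),'H-L':(0,3),'H-M':(0,4),'P-L':(1,3),'E-L':(2,3),'E-P':(2,1)}.items():
    d=pts[a][0]-pts[b][0];u=np.hypot(*d[:2]); v=d[2]; du=pts[a][1]-pts[b][1];dv=pts[a][2]-pts[b][2]
    print(n,'len meas/model',np.hypot(u,v).round(1),np.hypot(du,dv).round(1),'tilt',(np.arctan2(v,u)-np.arctan2(dv,du)).round(3),'yaw',np.degrees(np.arctan2(d[1],d[0])).round(2))
for a,b in(('hR','hL'),('pR','pL'),('eR','eL')):
    d=X[b]-X[a];print(a,np.linalg.norm(d).round(1),'yaw',np.degrees(np.arctan2(-d[0],d[1])).round(2),((X[a]+X[b])/2).round(1))
```

```text
hL [659.5 165.7 110.3] [0. 0.]
hR [656.8 116.5 109.1] [0.2 0.2]
pL [600.7 162.5  78.4] [0.1 0.  0.1 0.2]
pR [598.7 126.4  77.8] [0.1 0.1 0.2 0. ]
eL [689.5 186.3  98.6] [0. 0.]
eR [685.1  93.3  98.8] [0.3 0.3]
H-P len meas/model 66.5 65.8 tilt 0.342 yaw -3.29
H-L len meas/model 133.8 135.1 tilt 0.306 yaw -2.63
H-M len meas/model 146.1 147.1 tilt 0.28 yaw -2.8
P-L len meas/model 70.5 71.5 tilt 0.268 yaw -2.09
E-L len meas/model 160.1 162.1 tilt 0.272 yaw -2.61
E-P len meas/model 90.1 91.1 tilt 0.275 yaw -3.03
hR 49.3 yaw -3.2 [658.1 141.1 109.7]
pR 36.2 yaw -3.1 [599.7 144.4  78.1]
eR 93.2 yaw -2.73 [687.3 139.8  98.7]
```

Emit:
send_rows(delta_pos=[[0, 0, 0], [0, 0, 0], [-0.5, 0.58, 0.1], [-0.5, 0.58, 0.1], [-0.5, 0.58, 0.1], [-0.5, 0.58, 0.1], [-0.5, 0.58, 0.1], [-0.5, 0.58, 0.1], [-0.5, 0.58, 0.1], [-0.5, 0.58, 0.1], [-0.5, 0.58, 0.1], [-0.5, 0.58, 0.1], [0, 0, 0], [0, 0, 0]], rotation=[[0, 0, -8.5], [0, 0, -8.5], [0, 0, -0.3], [0, 0, 0], [0, 0, 0], [0, 0, 0], [0, 0, 0], [0, 0, 0], [0, 0, 0], [0, 0, 0], [0, 0, 0], [0, 0, 0], [0, 0, 0], [0, 0, 0]], jaw=[0, 0, 0, 0, 0, 0, 0, 0, 0, 0, 0, 0, 0, 0])

```text
time_s: 6.2
ee_pos: [447.3, -160.4, 277.7]
tcp_rot: [0.989, 0.149, -0.0, -0.0]
force: [-0.2, -0.0, 0.1]
opening: 85.7
grip_force: 0.0
```

```bash
cat >> h.py <<'E'
def togo(p,o=None):
    o=o or env.get_obs(); r=R.from_quat(o['tcp_rot']).as_matrix()
    print('t',round(o['time_s'],2),'pos',o['ee_pos'].round(1),'yaw',np.degrees(np.arctan2(r[1,0],r[0,0])).round(2),'to go (units)',(r.T@(np.array(p)-o['ee_pos'])/50).round(3),'F',o['force'].round(1),'M',o['moment'].round(2))
E
python3 -c "
from h import *
togo((448,-161.3,199))"
```

```text
t 6.2 pos [ 447.3 -160.4  277.7] yaw 17.18 to go (units) [0.009 0.023 1.575] F [-0.2 -0.   0.1] M [0.04 0.   0.02]
```

Emit:
send_rows(delta_pos=[[0, 0.02, 0.4], [0, 0, 0.4], [0, 0, 0.4], [0, 0, 0.25], [0, 0, 0.12], [0, 0, 0], [0, 0, 0], [0, 0, 0], [0, 0, 0], [0, 0, 0], [0, 0, 0], [0, 0, 0], [0, 0, 0], [0, 0, 0]], rotation=[[0, 0, -0.4], [0, 0, 0], [0, 0, 0], [0, 0, 0], [0, 0, 0], [0, 0, 0], [0, 0, 0], [0, 0, 0], [0, 0, 0], [0, 0, 0], [0, 0, 0], [0, 0, 0], [0, 0, 0], [0, 0, 0]], jaw=[0, 0, 0, 0, 0, 120, 255, 255, 255, 255, 255, 255, 255, 255])

```text
time_s: 7.6
ee_pos: [449.0, -160.1, 199.7]
tcp_rot: [0.988, 0.155, 0.0, 0.0]
force: [-1.0, 1.3, 6.0]
opening: 11.6
grip_force: 59.0
```

```bash
python3 -c "
from h import *
togo((448,-161.3,199));o=env.get_obs();print(o['opening'],o['grip_force'])"
```

```text
t 7.6 pos [ 449.  -160.1  199.7] yaw 17.81 to go (units) [-0.026  0.016  0.015] F [-1.   1.3  6. ] M [0.14 0.07 0.03]
11.586974956869517 58.97050380706787
```

Gripped at 11.6 mm with 59 N. Lift.

Emit:
send_rows(delta_pos=[[0, 0, -0.1], [0, 0, -0.3], [0, 0, -0.5], [0, 0, -0.6], [0, 0, -0.6], [0, 0, -0.5], [0, 0, 0], [0, 0, 0], [0, 0, 0]], rotation=[[0, 0, 0], [0, 0, 0], [0, 0, 0], [0, 0, 0], [0, 0, 0], [0, 0, 0], [0, 0, 7], [0, 0, 7], [0, 0, 6.9]], jaw=[255, 255, 255, 255, 255, 255, 255, 255, 255])

```text
time_s: 8.5
ee_pos: [448.4, -159.9, 329.4]
tcp_rot: [1.0, -0.029, -0.0, -0.0]
force: [0.2, 0.2, -3.3]
opening: 11.2
grip_force: 58.6
```

```bash
cat >> h.py <<'E'
SEAT=np.array([561.3,146.3,95.4]);TH=0.275;PSI=np.radians(-3.05)
SC=np.array([-7.4,0,168.7])   # slide_center in tool frame
def stageR(extra=0):
    x=np.array([np.cos(TH+extra)*np.cos(PSI),np.cos(TH+extra)*np.sin(PSI),np.sin(TH+extra)]);y=np.array([-np.sin(PSI),np.cos(PSI),0]);return np.c_[x,y,np.cross(x,y)]
def goal(ex,eh,delta,ey=0):
    """TCP pose with the near lower sole edge at stage x=ex from stop, eh over face, extra pitch delta"""
    S=stageR(); D=stageR(delta)
    edge=SEAT+S@np.array([-50+ex,ey,-31+eh]); c=edge+D@np.array([50,0,31])
    T=D@np.diag([1,-1,-1.]); return c-T@SC,T
def plan(ex,eh,delta,ey=0):
    p,T=goal(ex,eh,delta,ey);o=env.get_obs();r=R.from_quat(o['tcp_rot']).as_matrix()
    print('goal',p.round(1));togo(p,o);print('rotvec deg (tool)',R.from_matrix(r.T@T).as_rotvec(degrees=True).round(2))
    # current estimate of slide in stage frame
    S=stageR(); c=S.T@(o['ee_pos']+r@SC-SEAT); Rs=S.T@r@np.diag([1,-1,-1.]); e=S.T@(o['ee_pos']+r@(SC+np.array([-50,0,31]))-SEAT)+[50,0,31]
    print('slide c in seat',c.round(1),'edge x,y,h',e.round(1),'rot',R.from_matrix(Rs).as_rotvec().round(3),'grip',o['opening'].round(1),o['grip_force'].round(0))
E
python3 -c "
from h import *
plan(20,70,.09)"
```

```text
goal [504.3 149.3 331.8]
t 8.5 pos [ 448.4 -159.9  329.4] yaw -3.38 to go (units) [ 0.751 -6.24  -0.047] F [ 0.2  0.2 -3.3] M [-0.01 -0.04 -0.03]
rotvec deg (tool) [ 0.05 20.93 -0.33]Traceback (most recent call last):
  File "<string>", line 3, in <module>
    plan(20,70,.09)
    ~~~~^^^^^^^^^^^
  File "h.py", line 46, in plan
    print('slide c in seat',c.round(1),'edge x,y,h',e.round(1),'rot',R.from_matrix(Rs).as_rotvec().round(3),'grip',o['opening'].round(1),o['grip_force'].round(0))
                                                                                                                   ^^^^^^^^^^^^^^^^^^
AttributeError: 'float' object has no attribute 'round'
```

Emit:
send_rows(delta_pos=[[0.09, -0.5, 0], [0.09, -0.78, 0], [0.09, -0.78, 0], [0.09, -0.78, 0], [0.09, -0.78, 0], [0.1, -0.78, 0], [0.1, -0.78, 0], [0.1, -0.78, 0], [0, -0.28, -0.04], [0, 0, 0], [0, 0, 0], [0, 0, 0], [0, 0, 0]], rotation=[[0, 0, 0], [0, 0, 0], [0, 0, 0], [0, 0, 0], [0, 0, 0], [0, 0, 0], [0, 0, 0], [0, 0, 0], [0, 0, -0.3], [0, 7, 0], [0, 7, 0], [0, 6.9, 0], [0, 0, 0]], jaw=[255, 255, 255, 255, 255, 255, 255, 255, 255, 255, 255, 255, 255])

```text
time_s: 9.8
ee_pos: [501.0, 149.1, 330.7]
tcp_rot: [0.983, -0.023, 0.181, 0.005]
force: [-0.7, 0.3, -3.6]
opening: 10.9
grip_force: 59.5
```

```bash
sed -i "s/o\['opening'\].round(1),o\['grip_force'\].round(0)/round(o['opening'],1),round(o['grip_force'])/" h.py; python3 -c "
from h import *
plan(20,20,.09)"
```

```text
goal [517.8 148.6 283.7]
t 9.8 pos [501.  149.1 330.7] yaw -2.71 to go (units) [-0.021 -0.008  0.998] F [-0.7  0.3 -3.6] M [0.03 0.42 0.  ]
rotvec deg (tool) [-0.06  0.07  0.32]
slide c in seat [13.4 -0.3 74.1] edge x,y,h [16.3 -0.5 69.8] rot [ 0.001 -0.089  0.006] grip 10.9 60
```

Emit:
send_rows(delta_pos=[[0, 0, 0.3], [0, 0, 0.4], [0, 0, 0.3], [0, 0, 0], [0, 0, 0]], rotation=[[0, 0, 0.3], [0, 0, 0], [0, 0, 0], [0, 0, 0], [0, 0, 0]], jaw=[255, 255, 255, 255, 255])

```text
time_s: 10.3
ee_pos: [520.8, 148.1, 284.2]
tcp_rot: [0.983, -0.027, 0.18, 0.004]
force: [0.6, -0.4, -1.8]
opening: 11.3
grip_force: 59.3
```

```bash
python3 -c "
from h import *
plan(20,8,.09)
im,C,o=shot('w7');cv2.imwrite('pics/c7.png',cv2.resize(im[:400,130:430],(600,800))[:600] if 0 else cv2.resize(im,(800,600)))"
```

```text
goal [521.1 148.4 272.2]
t 10.3 pos [520.8 148.1 284.2] yaw -3.14 to go (units) [-0.08  -0.006  0.228] F [ 0.6 -0.4 -1.8] M [0.08 0.37 0.02]
rotvec deg (tool) [-0.04  0.21 -0.08]
slide c in seat [19.4 -0.2 24.1] edge x,y,h [22.3 -0.1 19.9] rot [ 0.001 -0.086 -0.001] grip 11.3 59
```

View pics/c7.png

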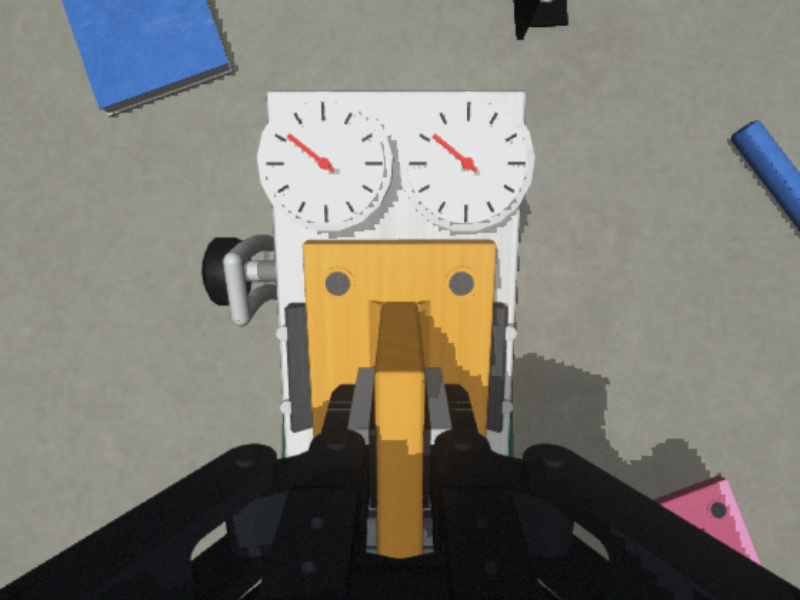

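View: slide over the stage; sole far edge cols 304–495 (mid 399.5), holes mid 399.3; stage cheeks' screws mid 396.5, face top mid 396, so the slide must go about 1 mm left (tool y −).

Emit:
send_rows(delta_pos=[[-0.04, -0.02, 0.1], [-0.04, 0, 0.1], [0, 0, 0.08], [0, 0, 0.03], [0, 0, 0], [0, 0, 0]], rotation=[[0, 0.2, 0], [0, 0, 0], [0, 0, 0], [0, 0, 0], [0, 0, 0], [0, 0, 0]], jaw=[255, 255, 255, 255, 255, 255])

```text
time_s: 10.95
ee_pos: [522.8, 149.5, 268.6]
tcp_rot: [0.983, -0.026, 0.183, 0.004]
force: [-0.0, 0.1, -3.1]
opening: 11.6
grip_force: 59.5
```

```bash
sed -i 's/146.3,95.4/147.3,95.4/' h.py; python3 -c "
from h import *
plan(20,1,.09)"
```

```text
goal [523.  149.3 265.4]
t 10.95 pos [522.8 149.5 268.6] yaw -3.1 to go (units) [-0.02   0.004  0.061] F [-0.   0.1 -3.1] M [0.04 0.34 0.  ]
rotvec deg (tool) [-0.1  -0.19 -0.05]
slide c in seat [18.3  0.5  8.5] edge x,y,h [21.4  0.6  4. ] rot [ 0.002 -0.093 -0.001] grip 11.6 59
```

Emit:
send_rows(delta_pos=[[0, 0, 0.02], [0, 0, 0.02], [0, 0, 0.02], [0, 0, 0]], rotation=[[0, 0, 0], [0, 0, 0], [0, 0, 0], [0, 0, 0]], jaw=[255, 255, 255, 255])

```text
time_s: 11.35
ee_pos: [524.1, 149.6, 266.6]
tcp_rot: [0.983, -0.026, 0.184, 0.004]
force: [-3.1, -0.3, 5.2]
opening: 11.3
grip_force: 61.1
```

Emit:
send_rows(delta_pos=[[0, 0, 0.02], [0, 0, 0]], rotation=[[0, 0, 0], [0, 0, 0]], jaw=[255, 255])

```text
time_s: 11.55
ee_pos: [524.8, 149.6, 266.1]
tcp_rot: [0.983, -0.026, 0.184, 0.004]
force: [-3.3, -1.6, 7.4]
opening: 11.3
grip_force: 61.4
```

```bash
python3 -c "
from h import *
plan(20,0,.09)"
```

```text
goal [523.2 149.3 264.5]
t 11.55 pos [524.8 149.6 266.1] yaw -3.11 to go (units) [-0.04   0.007  0.019] F [-3.3 -1.6  7.4] M [-0.13  0.73 -0.04]
rotvec deg (tool) [-0.12 -0.32 -0.06]
slide c in seat [19.8  0.7  5.6] edge x,y,h [23.   0.8  0.9] rot [ 0.002 -0.096 -0.001] grip 11.3 61
```

Emit:
send_rows(delta_pos=[[0, 0, -0.02], [-0.05, 0, -0.005], [-0.05, 0, -0.005], [-0.05, 0, -0.005], [-0.05, 0, -0.005], [-0.05, 0, -0.005], [0, 0, 0]], rotation=[[0, 0, 0], [0, 0, 0], [0, 0, 0], [0, 0, 0], [0, 0, 0], [0, 0, 0], [0, 0, 0]], jaw=[255, 255, 255, 255, 255, 255, 255])

```text
time_s: 12.25
ee_pos: [511.4, 150.2, 262.4]
tcp_rot: [0.983, -0.026, 0.183, 0.004]
force: [0.3, 0.2, 1.6]
opening: 11.2
grip_force: 60.3
```

```bash
python3 -c "
from h import *
plan(0,0.9,.09)"
```

```text
goal [503.8 150.4 259.9]
t 12.25 pos [511.4 150.2 262.4] yaw -3.11 to go (units) [-0.161  0.005 -0.007] F [0.3 0.2 1.6] M [0.08 0.28 0.01]
rotvec deg (tool) [-0.1  -0.17 -0.05]
slide c in seat [5.6 0.5 5.7] edge x,y,h [8.6 0.6 1.2] rot [ 0.002 -0.093 -0.001] grip 11.2 60
```

Emit:
send_rows(delta_pos=[[-0.05, 0, -0.005], [-0.05, 0, -0.005], [-0.03, 0, -0.003], [0, 0, 0]], rotation=[[0, 0, 0], [0, 0, 0], [0, 0, 0], [0, 0, 0]], jaw=[255, 255, 255, 255])

```text
time_s: 12.65
ee_pos: [505.1, 150.5, 260.6]
tcp_rot: [0.983, -0.026, 0.183, 0.004]
force: [0.0, 0.7, 2.6]
opening: 11.3
grip_force: 60.3
```

Emit:
send_rows(delta_pos=[[-0.03, 0, -0.003], [0, 0, 0]], rotation=[[0, 0, 0], [0, 0, 0]], jaw=[255, 255])

```text
time_s: 12.85
ee_pos: [504.1, 150.6, 260.4]
tcp_rot: [0.983, -0.026, 0.183, 0.004]
force: [1.7, 0.4, 2.0]
opening: 11.1
grip_force: 60.3
```

```bash
python3 -c "
from h import *
plan(0,0.9,.09)"
```

```text
goal [503.8 150.4 259.9]
t 12.85 pos [504.1 150.6 260.4] yaw -3.11 to go (units) [-0.01   0.004  0.008] F [1.7 0.4 2. ] M [ 0.01 -0.04  0.  ]
rotvec deg (tool) [-0.11 -0.21 -0.06]
slide c in seat [-1.9  0.5  5.7] edge x,y,h [1.2 0.6 1.2] rot [ 0.002 -0.094 -0.001] grip 11.1 60
```

Emit:
send_rows(delta_pos=[[-0.02, 0, -0.002], [0, 0, 0]], rotation=[[0, 0, 0], [0, 0, 0]], jaw=[255, 255])

```text
time_s: 13.05
ee_pos: [503.7, 150.6, 260.5]
tcp_rot: [0.983, -0.026, 0.184, 0.004]
force: [4.2, -1.8, 2.4]
opening: 11.3
grip_force: 60.1
```

Emit:
send_rows(delta_pos=[[-0.02, 0, -0.002], [0, 0, 0]], rotation=[[0, 0, 0], [0, 0, 0]], jaw=[255, 255])

```text
time_s: 13.25
ee_pos: [503.3, 150.7, 260.5]
tcp_rot: [0.982, -0.026, 0.185, 0.004]
force: [5.6, -1.8, 1.8]
opening: 11.4
grip_force: 59.9
```

```bash
python3 -c "
from h import *
plan(0,0.9,.09)"
```

```text
goal [503.8 150.4 259.9]
t 13.25 pos [503.3 150.7 260.5] yaw -3.1 to go (units) [0.005 0.005 0.015] F [ 5.6 -1.8  1.8] M [-0.42 -0.84 -0.09]
rotvec deg (tool) [-0.13 -0.37 -0.05]
slide c in seat [-2.2  0.7  6. ] edge x,y,h [1.  0.8 1.4] rot [ 0.002 -0.096 -0.001] grip 11.4 60
```

```bash
python3 -c "
from h import *
plan(1,0.9,.04);plan(1,.9,0)"
```

```text
goal [515.1 149.8 260.8]
t 13.25 pos [503.3 150.7 260.5] yaw -3.1 to go (units) [0.222 0.005 0.08 ] F [ 5.6 -1.8  1.8] M [-0.42 -0.84 -0.09]
rotvec deg (tool) [-0.13 -3.23 -0.04]
slide c in seat [-2.2  0.7  6. ] edge x,y,h [1.  0.8 1.4] rot [ 0.002 -0.096 -0.001] grip 11.4 60
goal [523.4 149.3 260.9]
t 13.25 pos [503.3 150.7 260.5] yaw -3.1 to go (units) [0.378 0.005 0.138] F [ 5.6 -1.8  1.8] M [-0.42 -0.84 -0.09]
rotvec deg (tool) [-0.13 -5.53 -0.04]
slide c in seat [-2.2  0.7  6. ] edge x,y,h [1.  0.8 1.4] rot [ 0.002 -0.096 -0.001] grip 11.4 60
```

Emit:
send_rows(delta_pos=[[0.055, 0, 0.02], [0.055, 0, 0.02], [0.055, 0, 0.02], [0.055, 0, 0.02], [0, 0, 0]], rotation=[[0, -0.8, 0], [0, -0.8, 0], [0, -0.8, 0], [0, -0.8, 0], [0, 0, 0]], jaw=[255, 255, 255, 255, 255])

```text
time_s: 13.75
ee_pos: [514.9, 150.1, 261.0]
tcp_rot: [0.987, -0.027, 0.157, 0.003]
force: [0.5, -0.6, 12.7]
opening: 11.6
grip_force: 61.7
```

```bash
python3 -c "
from h import *
plan(1,.9,0)"
```

```text
goal [523.4 149.3 260.9]
t 13.75 pos [514.9 150.1 261. ] yaw -3.11 to go (units) [0.161 0.006 0.055] F [ 0.5 -0.6 12.7] M [-0.37 -0.33 -0.02]
rotvec deg (tool) [-0.13 -2.29 -0.06]
slide c in seat [-0.4  0.7  3.2] edge x,y,h [0.9 0.8 1.2] rot [ 0.002 -0.04  -0.001] grip 11.6 62
```

Emit:
send_rows(delta_pos=[[0.053, 0, 0.015], [0.053, 0, 0.015], [0.053, 0, 0.015], [0, 0, 0]], rotation=[[0, -0.77, 0], [0, -0.77, 0], [0, -0.77, 0], [0, 0, 0]], jaw=[255, 255, 255, 255])

```text
time_s: 14.15
ee_pos: [521.9, 149.8, 261.9]
tcp_rot: [0.99, -0.027, 0.136, 0.002]
force: [-9.9, 0.1, 24.3]
opening: 11.2
grip_force: 64.3
```

```bash
python3 -c "
from h import *
plan(1,.9,0)
im,C,o=shot('w8')"
```

```text
goal [523.4 149.3 260.9]
t 14.15 pos [521.9 149.8 261.9] yaw -3.1 to go (units) [0.024 0.008 0.028] F [-9.9  0.1 24.3] M [-0.25 -0.27 -0.01]
rotvec deg (tool) [-0.13  0.09 -0.05]
slide c in seat [-0.5  0.8  2.3] edge x,y,h [-0.5  0.9  2.4] rot [ 0.002  0.002 -0.001] grip 11.2 64
```

View pics/w8.png

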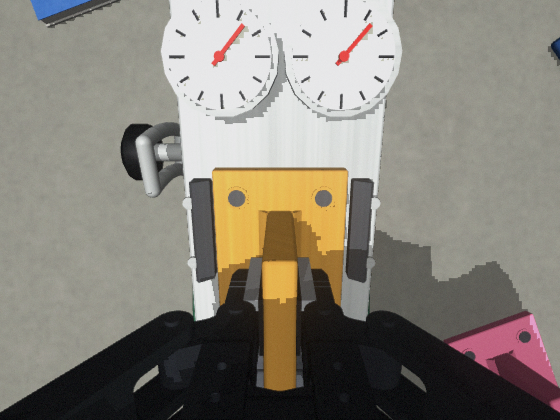

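Needles have both swung (from up-left to up-right), sole lies between the cheeks; sole far edge row 169, holes (236,198),(324,198) unchanged in hand, so no slip. The force acts at the far end and the near end rose ~1.4 mm, so the true slope is about 0.017 rad steeper; pitch back 1°.

Emit:
send_rows(delta_pos=[[-0.035, 0, 0.005], [-0.035, 0, 0.005], [0, 0, 0], [0, 0, 0]], rotation=[[0, 0.5, 0], [0, 0.5, 0], [0, 0, 0], [0, 0, 0]], jaw=[255, 255, 255, 255])

```text
time_s: 14.6
ee_pos: [519.1, 149.9, 261.0]
tcp_rot: [0.989, -0.026, 0.146, 0.003]
force: [-7.2, -0.8, 28.4]
opening: 11.4
grip_force: 64.8
```

```bash
cat >> h.py <<'E'
def needles(im,rad=34):
    m=cv2.inRange(cv2.cvtColor(im,cv2.COLOR_BGR2HSV),(0,150,100),(8,255,255))|cv2.inRange(cv2.cvtColor(im,cv2.COLOR_BGR2HSV),(172,150,100),(180,255,255))
    m[130:]=0;m[:,:150]=0;m[:,420:]=0
    n,l,s,c=cv2.connectedComponentsWithStats(m)
    for i in range(1,n):
        if s[i,4]<25: continue
        ys,xs=np.nonzero(l==i); v=cv2.fitLine(np.c_[xs,ys].astype(np.float32),2,0,.01,.01).ravel()
        print('needle',s[i].tolist(),c[i].round(1),'angle',np.degrees(np.arctan2(v[0],-v[1])).round(1))
def cop():
    o=env.get_obs();F=o['force']-[0,0,-3.1];M=o['moment']-[.04,.3,0]
    rz=-.2; rx=(rz*F[0]-M[1])/F[2]; S=stageR(); n=F@S
    print('contact force in stage axes',n.round(1),'CoP x-TCP mm',(rx*1000).round(0),'-> stage x from stop',((o['ee_pos'][0]+rx*1000-521.6)/.96).round(0))
E
python3 -c "
from h import *
needles(load('w7')[0]);needles(load('w8')[0])
plan(1,.6,.017);cop();im,C,o=shot('w9');needles(im)"
```

```text
needle [202, 94, 31, 26, 113] [219.  108.3] angle 128.5
needle [303, 95, 31, 25, 115] [320.3 108.6] angle 129.1
needle [212, 24, 32, 41, 224] [225.8  46.7] angle 37.4
needle [336, 24, 36, 41, 229] [351.8  46.1] angle 40.5
goal [519.9 149.5 260.6]
t 14.6 pos [519.1 149.9 261. ] yaw -3.09 to go (units) [0.015 0.008 0.013] F [-7.2 -0.8 28.4] M [-0.4   0.29 -0.05]
rotvec deg (tool) [-0.14 -0.06 -0.04]
slide c in seat [-0.1  0.8  2.1] edge x,y,h [0.5 0.9 1.2] rot [ 0.002 -0.018 -0.001] grip 11.4 65
contact force in stage axes [ 1.7 -1.2 32.3] CoP x-TCP mm 46.0 -> stage x from stop 46.0
needle [213, 27, 31, 41, 210] [226.5  49. ] angle 37.5
needle [336, 26, 34, 41, 214] [350.9  48.5] angle 40.1
```

Emit:
send_rows(delta_pos=[[0, 0, 0], [0, 0, 0], [0, 0, 0], [0, 0, 0], [0, 0, 0]], rotation=[[0, 0.15, 0], [0, 0, 0], [0, 0, 0], [0, 0, 0], [0, 0, 0]], jaw=[255, 255, 255, 255, 255])

```text
time_s: 15.15
ee_pos: [518.8, 150.0, 261.0]
tcp_rot: [0.989, -0.027, 0.147, 0.003]
force: [-7.5, -0.7, 27.9]
opening: 11.2
grip_force: 65.1
```

Run:
```python
from h import *
plan(1,.6,.017);cop();im,C,o=shot('w10');needles(im)
for t in('w7','w8','w9','w10'):
    i,C=load(t);m,c=quad(i,(195,140,370,215),(12,120,80),(30,255,255));ys,xs=np.nonzero(m)
    print(t,'sole far edge row',[int(ys[xs==x].min()) for x in(225,245,300,335)],'cols',xs[ys==185].min(),xs[ys==185].max())
print(np.abs(o['qvel']).max())
```

```text
goal [519.9 149.5 260.6]
t 15.15 pos [518.8 150.  261. ] yaw -3.1 to go (units) [0.02  0.008 0.014] F [-7.5 -0.7 27.9] M [-0.27  0.53 -0.04]
rotvec deg (tool) [-0.13 -0.17 -0.05]
slide c in seat [-0.   0.8  2.1] edge x,y,h [0.6 0.9 1.1] rot [ 0.002 -0.02  -0.001] grip 11.2 65
contact force in stage axes [ 1.2 -1.1 31.8] CoP x-TCP mm 41.0 -> stage x from stop 40.0
needle [213, 27, 32, 41, 215] [226.7  48.9] angle 37.8
needle [335, 27, 35, 41, 217] [350.7  48.8] angle 40.1
w7 sole far edge row [169, 169, 168, 169] cols 213 346
w8 sole far edge row [169, 169, 168, 169] cols 213 346
w9 sole far edge row [170, 170, 170, 170] cols 213 346
w10 sole far edge row [170, 170, 170, 170] cols 213 346
0.0027107536530554628
```

Force is steady at 32 N normal to the face, centred under the sole. Both needles are at full swing, the sole is against the stop, and everything is still. Handing in.

```bash
python3 -c "
from h import *
print(env.finish_job())"
```

```text
the job is handed in; nothing more can be done
None
```

I handed the job in at about 15 s of the 38 s allowed, but the hand-in returned no verdict, so I don't know if it passed. The yellow slide was still gripped (65 N) with one end against the slot stop, pressed flush with about 32 N (limit 60 N), both dial needles swung over and steady. Flushness was judged from where the force acted and from the needles, not measured directly.

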